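# Clear the soldering platform: save the good module, brush the scrap into the catch tray

## Task

Clear the soldering platform: first lift the finished module off it and set it upright in the yellow tote, then take the brush and sweep all four scrap pieces off the platform's open near edge into the red catch tray, and finally stand the brush back on its bristles wholly on the blue mat. The scrap is sharp, so move it only with the brush and never touch it with the fingers or arm; do not shift or tip the third-hand stand, the flux jar or the solder reel.

Things in the scene. Friction and masses are not known exactly. Their poses are not given: they have to be found in the camera images.
- platform: Fixed soldering platform, 260 (x) by 300 (y) mm, bright metal top 45 mm above its origin (centre of underside). Its -x edge, towards the robot, is open; black rims, 10 mm above the top, 8 mm thick, line the other three (inner faces y +-142, x +122). At the open edge (x -130) the red catch tray is fixed: x -240 to -130, y +-150, its other three walls 5 mm thick, 50 mm above the bench.
- tray_in (a point): Middle of the red catch tray's inner floor, 6 mm above the bench and 39 mm below the platform's top; axes as the platform's. The tray is inside 105 (x) by 290 (y) mm. Scrap counts as in when its origin lies within this and less than 34 mm above the floor.
- scrap_relay: Scrap: blue relay case with a white patch, 22 x 16 x 14 mm high. Loose on the platform. Origin: centre of its underside.
- scrap_terminal: Scrap: green terminal block with three brass dots, 24 x 14 x 12 mm high. Loose on the platform. Origin: centre of its underside.
- scrap_fin: Scrap: bare metal heat-sink offcut with three fins, 20 x 18 x 17 mm high. Loose on the platform. Origin: centre of its underside.
- scrap_clip: Scrap: broken orange L-shaped plastic clip, 20 x 20 x 15 mm high. Loose on the platform. Origin: centre of its underside.
- module: The finished module, loose on the platform: a green circuit board 52 (x) by 40 (y) by 6 mm, with a black finned block 40 (x) by 28 (y) mm on it from 6 to 38 mm height, with bright stripes on top; grip the block. 90 g. Origin: centre of its underside.
- tote: Fixed yellow open box, 180 (x) by 130 (y) by 60 mm high, walls and floor 4 mm. On the bench to the left or the right of the platform. Origin: centre of its underside.
- tote_in (a point): Centre of the tote's inner floor, axes as the tote's.
- mat: Fixed flat blue mat, 200 (x) by 140 (y) by 3 mm thick, on the bench on the other side of the platform from the tote; the brush's place. Origin: centre of its underside.
- brush: Loose bench brush standing on its bristles on the mat: straw-coloured stiff bristles 26 (x) by 80 (y) mm, height 0 to 30; wooden back 30 by 84 mm, height 30 to 46; upright orange handle in the middle 20 (x) by 44 (y) mm, height 46 to 90. 140 g. Its wide faces look along its x; grip the handle across x. Origin: centre under the bristles.
- stand: Leave alone: third-hand stand, loose on the platform's rear middle: dark base 44 x 44 x 16 mm, thin post and two small clips, 88 mm high in all, 0.55 kg; clips reach 20 mm from the post, within the base's outline. Origin: centre of its underside.
- jar: Leave alone: amber flux jar, 52 mm diameter, 55 mm high, loose on the bench beside the platform's far end. Origin: centre of its underside.
- reel: Leave alone: solder reel lying flat, 60 mm diameter, 42 mm high, loose on the bench beside the platform's other far corner. Origin: centre of its underside.

How it is judged (in metres and radians):
On the way, in this order (a step that is already met when the one before it is completed fails the run):
1. the finished module stands upright in the tote, let go (x of module in the frame of tote_in between -0.08 and 0.08 m and y of module in the frame of tote_in between -0.055 and 0.055 m and z of module in the frame of tote_in below 0.008 m and angle between module's own z axis and vertical below 0.15 rad and contact force between the fingers and module below 0.1 N), for 0.2 s.
2. the brush is held in the fingers, off its mat (contact force between the fingers and brush above 0.5 N and distance of brush from where it was at the start of the episode above 0.04 m), for 0.2 s.
3. all four scrap pieces lie in the catch tray (x of scrap_relay in the frame of tray_in between -0.052 and 0.052 m and y of scrap_relay in the frame of tray_in between -0.146 and 0.146 m and z of each of scrap_relay, scrap_terminal, scrap_fin, scrap_clip in the frame of tray_in below 0.034 m and x of scrap_terminal in the frame of tray_in between -0.052 and 0.052 m and y of scrap_terminal in the frame of tray_in between -0.146 and 0.146 m and x of scrap_fin in the frame of tray_in between -0.052 and 0.052 m and y of scrap_fin in the frame of tray_in between -0.146 and 0.146 m and x of scrap_clip in the frame of tray_in between -0.052 and 0.052 m and y of scrap_clip in the frame of tray_in between -0.146 and 0.146 m), for 0.2 s.
At the end, for the whole second after the job is handed in: All four scraps lie in the red tray (origins inside it, under 34 mm above its floor); the module stands on the tote floor (within 8 mm, tilt under 0.15 rad); the brush stands on the mat (origin within 85 x 57 mm of its centre, tilt under 0.12 rad); all at rest (all of step 3 and x of module in the frame of tote_in between -0.08 and 0.08 m and y of module in the frame of tote_in between -0.055 and 0.055 m and z of module in the frame of tote_in below 0.008 m and angle between module's own z axis and vertical below 0.15 rad and x of brush in the frame of mat between -0.085 and 0.085 m and y of brush in the frame of mat between -0.057 and 0.057 m and z of brush in the frame of mat below 0.008 m and angle between brush's own z axis and vertical below 0.12 rad and linear speed of each of scrap_relay, scrap_terminal, scrap_fin, scrap_clip, module, brush below 0.02 m/s); the robot touches nothing.
It fails at once if a scrap piece is touched by the fingers or the arm (contact force between any of the fingers, the arm and scrap_relay above 0.3 N or contact force between any of the fingers, the arm and scrap_terminal above 0.3 N or contact force between any of the fingers, the arm and scrap_fin above 0.3 N or contact force between any of the fingers, the arm and scrap_clip above 0.3 N).
It fails at once if the third-hand stand is shifted by more than 12 mm or tipped (distance of stand from where it was at the start of the episode above 0.012 m or angle between stand's own z axis and vertical above 0.2 rad).
It fails at once if the flux jar is shifted by more than 12 mm or tipped (distance of jar from where it was at the start of the episode above 0.012 m or angle between jar's own z axis and vertical above 0.2 rad).
It fails at once if the solder reel is shifted by more than 12 mm or tipped (distance of reel from where it was at the start of the episode above 0.012 m or angle between reel's own z axis and vertical above 0.2 rad).
It also fails if it takes over 72 s, if anything falls off the work surface, if the arm or the gripper's body presses on something with over 40 N, if the wrist force passes 120 N, or if a joint passes its speed limit or range.

## Robot

A 7-joint arm with a two-finger parallel gripper is mounted at the origin on the work surface. World frame = base frame: x ahead of the robot, y to its left, z up, the work surface at z = 0. Lengths are in mm, angles in degrees, forces in N, time in s.
With the tool pointing down it reaches from about 350 to 900 mm from the base axis. Payload 19.9 kg.
Tool frame: the origin (TCP) lies on the centre line of the jaws, within the pads' length; the fingertips stand 19 mm ahead of it and the grasp point (between the pads) is the TCP; z points along the fingers, y is the line along which they close (so a half turn about z gives the same grasp; the last joint's range is limited). The gripper opens to 94 mm and grips with 3 to 60 N. Pads are 16 mm wide; open, the fingers measure 119 mm over their backs; the gripper's body (75 mm by 177 mm) begins 78 mm behind the grasp point.
Start: joints at [-68.841, 23.915, -0.59, 92.452, 0.269, 63.638, -3.037], TCP at [249.577, 572.985, 224.425] pointing down, gripper open.
Joint ranges: [-161.28, 161.28], [-22.2, 115.67], [-73.04, 71.86], [3.21, 147.25], [-68.34, 248.33], [10.77, 114.83], [-161.83, 161.83]. Speed limits (degrees/s): [108.29, 108.29, 136.94, 136.94, 172.46, 172.46, 172.46].

## Interface

Orientations are given as a 3x3 rotation matrix whose columns are the frame's x, y, z axes.
In Python, from cell import ctrl, vision gives the robot as it stands.
- The arm moves only by the tool apply_moves, never from a script. Its argument "steps" is a list of rows, each a list of 7 numbers: the finger opening in mm, from 0 to 94, then the shift along the tool's x, y, z in mm, then the turn, a rotation vector about the tool's x, y, z in rad. In form: [[fingers, tx, ty, tz, ax, ay, az], ...]. A call has 1 to 10 rows; each row shifts and turns the commanded pose from where the row before left it, along the tool's axes as they then stand; what a row does not reach is not made up. A row lasts 1/8 s, in which the tool goes at most 62.5 mm and 10.7 degrees, less where a joint would pass 70% of its speed; a pose out of reach is approached as far as the arm can. A call is refused whole if a number of a shift passes 62.5 or a number of a turn 0.188, either way. A call with a gripper value outside its range is refused whole. The fingers move at their own pace and stop on an object; "squeeze" is the grip in N (left out, the last holds). Time passes only in rows, so rows that do not move let the fingers close. It gives the time, the measured TCP pose, the force, the opening and the grip force at its end, in the units of the state.
- ctrl.state(): the state, without advancing time (a new reading comes with each control period).
- vision.capture(name): name is "scene" or "top" or "wrist"; returns a dict with "frame" (400x640x3 uint8, red, green, blue), "fx", "fy", "cx", "cy" (pixels), "extrinsics" (4x4, takes a point from camera to world coordinates). Camera axes: x right, y up, looking along -z (the intrinsics and any distortion apply to the point x, -y, -z); pixel columns grow to the right and rows downward; lengths in mm; the calibration is good to about 2 mm. A picture is of the moment at which its call begins. There is no depth.
- ctrl.hand_in(): hands the job in; it is judged then, once.
The state is a dict: "time": time; "q": joint angles; "dq": joint speeds; "effort": joint torques, N m; "tcp_pos": TCP position; "ee_rot": TCP orientation; "ft_force": force on the tool from outside, world axes, zero at the start; "ft_torque": the same for the moment, N m; "opening": opening from 0.0 (shut) to 1.0 (fully open); "grasp_force": force on a finger pad.
Only numpy, scipy, OpenCV 4.12 (cv2) and the standard library are available. Lean on these libraries where they do the work, as an engineer would, in place of code of your own. Each camera call takes 0.05 s, during which the arm holds its last target. There are 200 camera calls.

## Working session

There is one attempt and no reset: what is moved stays moved. The work goes in short steps, Python scripts to look and compute and a tool call to move; the robot and the scene stay as the last step left them, time stands still between calls to the robot, and variables do not carry over. Pictures are saved under pics/ and viewed, at most 10 in all, crops included, and the job is handed in when it is done.

Besides the shell and the picture viewer there is one more tool, called after "Request:" as a command line: name --pt "numbers of a row" for each row, then --argument value for the rest. apply_moves: Moves the arm, as the interface text tells. Its arguments: {"type":"object","properties":{"steps":{"type":"array"},"squeeze":{"type":"number"}},"required":["steps"]}

```bash
ls; mkdir -p pics
python3 - <<'E'
from cell import ctrl, vision
import cv2,pickle
s=ctrl.state();print(s['time'],s['tcp_pos'],s['ee_rot'],s['opening'])
for n in ['top','scene']:
    c=vision.capture(n);pickle.dump(c,open(f'pics/{n}0.pkl','wb'))
    cv2.imwrite(f'pics/{n}0.png',cv2.resize(c['frame'][:,:,::-1],(800,500),interpolation=cv2.INTER_CUBIC))
    print(n,c['fx'],c['fy'],c['cx'],c['cy'],c['extrinsics'],[k for k in c])
E
```

```text
pics
0.0 [249.4508959 572.654809  223.804706 ] [[-9.16807108e-01  3.99330130e-01 -4.16454840e-04]
 [ 3.99330336e-01  9.16806336e-01 -1.19400303e-03]
 [-9.49929505e-05 -1.26097352e-03 -9.99999200e-01]] 0.9984364716017718
top 440.99287106195635 440.99287106195635 315.67826808423195 205.2320767989895 [[-2.32227189e-03  9.95052314e-01 -9.93252162e-02  4.22844984e+02]
 [-9.99934509e-01 -3.42373062e-03 -1.09204018e-02 -1.02794877e+00]
 [-1.12064339e-02  9.92933512e-02  9.94995099e-01  1.30455347e+03]
 [ 0.00000000e+00  0.00000000e+00  0.00000000e+00  1.00000000e+00]] ['frame', 'fx', 'fy', 'cx', 'cy', 'extrinsics']
scene 482.79900366124946 482.79900366124946 321.7818247518859 201.26342676812382 [[-7.62069532e-01 -5.15627387e-01  3.91635577e-01  9.84496519e+02]
 [ 6.47296553e-01 -5.91700375e-01  4.80518303e-01  5.30929311e+02]
 [-1.60374790e-02  6.19692718e-01  7.84680658e-01  9.21442543e+02]
 [ 0.00000000e+00  0.00000000e+00  0.00000000e+00  1.00000000e+00]] ['frame', 'fx', 'fy', 'cx', 'cy', 'extrinsics']
```

View pics/top0.png

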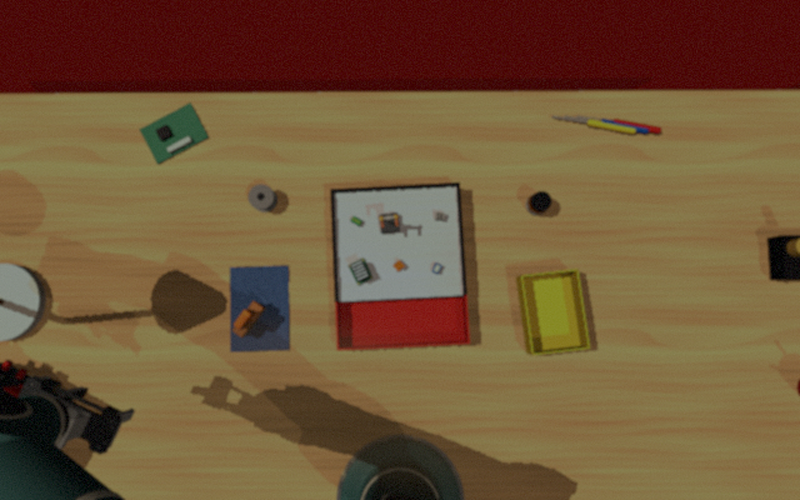

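View pics/scene0.png

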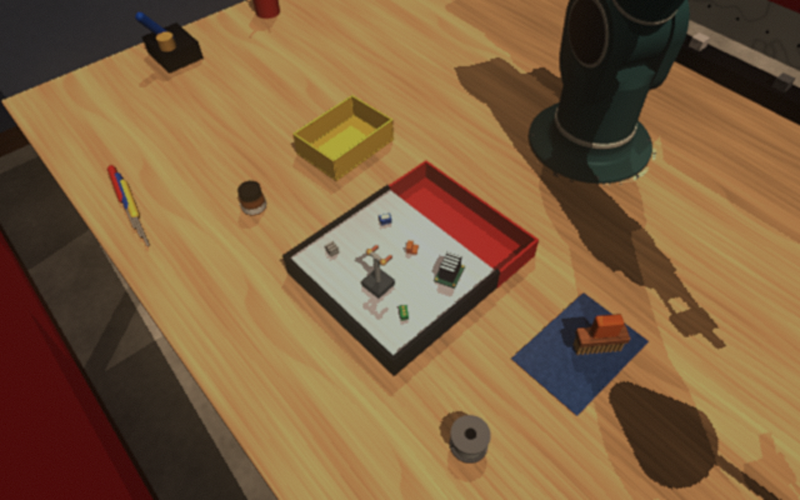

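The top view shows the mat and brush on the left (around 250,318), the platform at (398,245), the red tray below it and the tote on the right at (555,312). I'll enlarge the work area.

```bash
cat > h.py <<'E'
import numpy as np,pickle,cv2
def pt(c,u,v,z):
    "full-res pixel -> world at height z"
    E=c['extrinsics'];d=E[:3,:3]@np.array([(u-c['cx'])/c['fx'],-(v-c['cy'])/c['fy'],-1])
    o=E[:3,3];return o+d*(z-o[2])/d[2]
def px(c,p):
    E=c['extrinsics'];q=E[:3,:3].T@(np.array(p)-E[:3,3])
    return np.array([c['cx']+c['fx']*q[0]/-q[2],c['cy']-c['fy']*q[1]/-q[2]])
def crop(c,u0,v0,w,h,s,name):
    cv2.imwrite(name,cv2.resize(c['frame'][v0:v0+h,u0:u0+w,::-1],None,fx=s,fy=s,interpolation=cv2.INTER_CUBIC))
E
python3 - <<'E'
from h import *
c=pickle.load(open('pics/top0.pkl','rb'))
crop(c,180,140,200,145,4,'pics/topc.png')
c=pickle.load(open('pics/scene0.pkl','rb'))
crop(c,220,125,300,210,2.6,'pics/scenec.png')
E
```

```text
(no output)
```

View pics/topc.png

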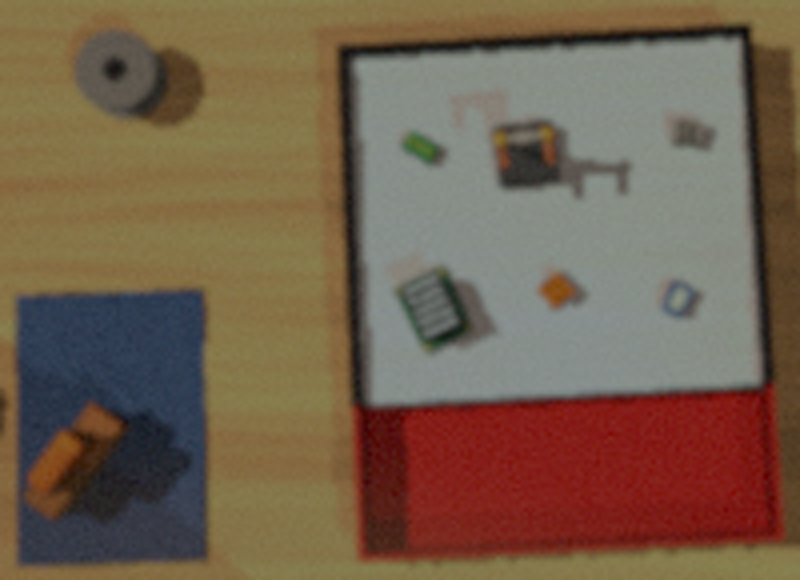

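Run:
```python
from h import *
np.set_printoptions(precision=1,suppress=True)
c=pickle.load(open('pics/top0.pkl','rb'))
P=lambda n,u,v,z:print(n,pt(c,u/4+180,v/4+140,z)[:2])
for n,u,v,z in [('rimBL',342,46,55),('rimBR',747,30,55),('edgeL',357,405,45),('edgeR',770,385,45),('trayL',362,557,50),('trayR',783,537,50),('modtop',433,308,83),('modA',421,281,83),('modB',447,336,83),('clip',557,290,60),('relay',680,299,59),('fin',688,132,62),('term',422,147,57),('standbase',528,160,61),('handle',57,468,93),('hA',75,438,93),('hB',36,490,93),('backA',112,415,49),('matTL',20,297,3),('matBR',206,562,3),('matTR',203,292,3),('matBL',20,563,3),('reel',117,72,42)]:P(n,u,v,z)
for n,u,v,z in [('toteTL',519,274,60),('toteTR',581,270,60),('toteBR',592,351,60),('toteBL',528,355,60),('jar',540,202,55)]:print(n,pt(c,u*.8,v*.8,z)[:2])
```

```text
rimBL [704.  157.2]
rimBR [ 714.3 -134.9]
edgeL [445.8 145.4]
edgeR [ 459.3 -148.7]
trayL [339.1 140.4]
trayR [ 352.5 -155.7]
modtop [512.2  88.7]
modA [531.   97.1]
modB [492.7  78.9]
clip [526.4   2.6]
relay [519.8 -84.4]
fin [638.8 -91.1]
term [629.7  98.9]
standbase [619.3  22.9]
handle [402.5 345. ]
hA [422.9 333.2]
hB [387.6 359.1]
backA [439.1 319.3]
matTL [527.2 401.5]
matBR [332.5 259.8]
matTR [530.5 265.3]
matBL [332.  396.2]
reel [688.4 322.9]
toteTL [ 506.5 -268. ]
toteTR [ 515.1 -407.7]
toteBR [ 334.6 -425.6]
toteBL [ 326.1 -283.5]
jar [ 672.2 -321.2]
```

View pics/scenec.png

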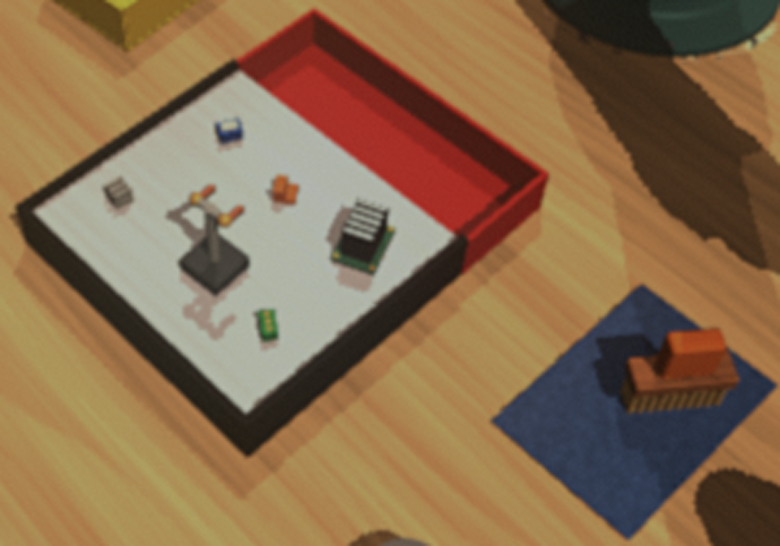

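The scene view confirms the module on the platform's left half, the clear lanes for terminal, clip and relay/fin, and the brush upright on the mat. The sizes are consistent with what was given. Now I'll hover over the module.

```bash
cat >> h.py <<'E'
from cell import ctrl,vision
def plan(target,yaw,n,grip):
    "rows (tool axes) to bring TCP to target, tool y axis at world angle yaw deg"
    s=ctrl.state();R=np.array(s['ee_rot']);p=np.array(s['tcp_pos'])
    y0=np.degrees(np.arctan2(R[1,1],R[0,1]));d=(yaw-y0+180)%360-180
    a=-np.radians(d)/n;w=(np.array(target)-p)/n
    print('t %.2f'%s['time'],'p',p.round(1),'yaw %.1f'%y0,'dyaw %.1f'%d,'open',round(s['opening']*94,1),'gf',s['grasp_force'],'tilt',R[:,2].round(3),'j7',round(s['q'][6]))
    rows=[]
    for i in range(n):
        Ri=R@cv2.Rodrigues(np.array([0,0,a*i]))[0]
        rows.append([grip]+[float(round(v,1)) for v in Ri.T@w]+[0,0,round(a,3)])
    print(rows)
E
python3 -c "
from h import *
plan([512,88.7,190],115.4,10,60)"
```

```text
t 0.10 p [249.5 572.7 223.9] yaw 66.5 dyaw 48.9 open 93.9 gf 0.0 tilt [-0.    -0.001 -1.   ] j7 -3
[[60, -43.4, -33.9, 3.4, 0, 0, np.float64(-0.085)], [60, -40.3, -37.5, 3.4, 0, 0, np.float64(-0.085)], [60, -37.0, -40.8, 3.4, 0, 0, np.float64(-0.085)], [60, -33.4, -43.8, 3.4, 0, 0, np.float64(-0.085)], [60, -29.5, -46.5, 3.4, 0, 0, np.float64(-0.085)], [60, -25.5, -48.8, 3.4, 0, 0, np.float64(-0.085)], [60, -21.2, -50.8, 3.4, 0, 0, np.float64(-0.085)], [60, -16.8, -52.4, 3.4, 0, 0, np.float64(-0.085)], [60, -12.3, -53.7, 3.4, 0, 0, np.float64(-0.085)], [60, -7.6, -54.5, 3.4, 0, 0, np.float64(-0.085)]]
```

Request:
apply_moves --pt "60 -43.4 -33.9 3.4 0 0 -0.085" --pt "60 -40.3 -37.5 3.4 0 0 -0.085" --pt "60 -37 -40.8 3.4 0 0 -0.085" --pt "60 -33.4 -43.8 3.4 0 0 -0.085" --pt "60 -29.5 -46.5 3.4 0 0 -0.085" --pt "60 -25.5 -48.8 3.4 0 0 -0.085" --pt "60 -21.2 -50.8 3.4 0 0 -0.085" --pt "60 -16.8 -52.4 3.4 0 0 -0.085" --pt "60 -12.3 -53.7 3.4 0 0 -0.085" --pt "60 -7.6 -54.5 3.4 0 0 -0.085"

```text
time: 1.35
tcp_pos: [511.7, 86.8, 190.3]
ee_rot: [[-0.904, -0.428, -0.0], [-0.428, 0.904, -0.0], [0.0, -0.0, -1.0]]
ft_force: [0.9, 0.1, 0.0]
opening: 0.638
grasp_force: 0.0
```

```bash
python3 -c "
from h import *
plan([512,88.7,190],115.4,4,60)
c=vision.capture('wrist');pickle.dump(c,open('pics/w1.pkl','wb'));crop(c,0,0,640,400,1.25,'pics/w1.png')
print(c['extrinsics'].round(2), c['fx'],c['cx'],c['cy'])
print(px(c,[512,88.7,83]),px(c,[512,88.7,45]))"
```

```text
t 1.35 p [511.7  86.8 190.3] yaw 115.3 dyaw 0.1 open 60.0 gf 0.0 tilt [-0. -0. -1.] j7 105
[[60, -0.3, 0.4, 0.1, 0, 0, np.float64(-0.0)], [60, -0.3, 0.4, 0.1, 0, 0, np.float64(-0.0)], [60, -0.3, 0.4, 0.1, 0, 0, np.float64(-0.0)], [60, -0.3, 0.4, 0.1, 0, 0, np.float64(-0.0)]]
[[-4.3000e-01 -8.7000e-01 -2.5000e-01  4.3872e+02]
 [ 9.0000e-01 -4.1000e-01 -1.2000e-01  5.3910e+01]
 [ 0.0000e+00 -2.7000e-01  9.6000e-01  3.5122e+02]
 [ 0.0000e+00  0.0000e+00  0.0000e+00  1.0000e+00]] 280.2821016115501 323.1781922383646 196.11880161204152
[323.09372984 201.13104753] [323.08541703 191.39584226]
```

View pics/w1.png

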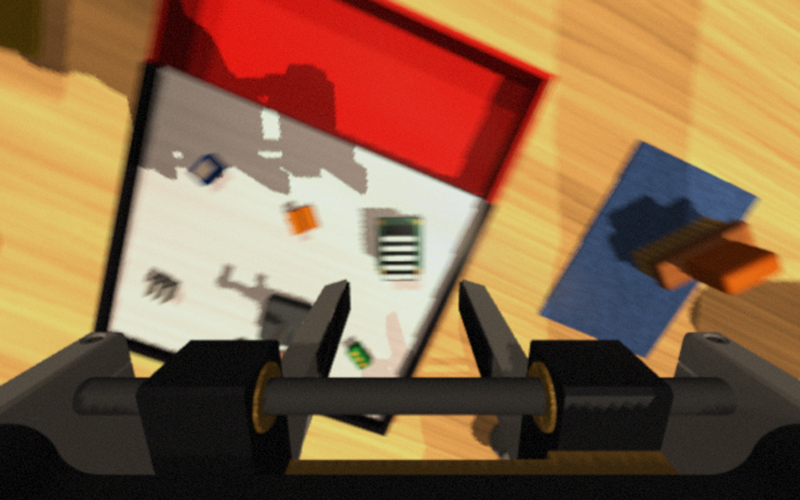

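The wrist view shows the module at (400,250), on the jaws' centre line and aligned with them. I'll descend and grip.

Request:
apply_moves --pt "60 0 0 30 0 0 0" --pt "60 0 0 30 0 0 0" --pt "60 0 0 30 0 0 0" --pt "60 0 0 26 0 0 0" --pt "20 0 0 0 0 0 0" --pt "20 0 0 0 0 0 0" --pt "20 0 0 0 0 0 0" --pt "20 0 0 0 0 0 0" --pt "20 0 0 0 0 0 0" --pt "20 0 0 -10 0 0 0" --squeeze 25

```text
time: 2.65
tcp_pos: [511.0, 88.4, 84.8]
ee_rot: [[-0.905, -0.425, -0.0], [-0.425, 0.905, -0.0], [0.001, -0.0, -1.0]]
ft_force: [-0.9, -1.2, -0.9]
opening: 0.296
grasp_force: 25.0
```

```bash
python3 -c "
from h import *
plan([420.6,-346,185],94,9,20)"
```

```text
t 2.65 p [511.   88.4  84.8] yaw 115.2 dyaw -21.2 open 27.9 gf 24.9990776181221 tilt [-0. -0. -1.] j7 106
[[20, 29.6, -39.4, -11.1, 0, 0, np.float64(0.041)], [20, 28.0, -40.6, -11.1, 0, 0, np.float64(0.041)], [20, 26.3, -41.7, -11.1, 0, 0, np.float64(0.041)], [20, 24.6, -42.8, -11.1, 0, 0, np.float64(0.041)], [20, 22.8, -43.7, -11.1, 0, 0, np.float64(0.041)], [20, 21.0, -44.6, -11.1, 0, 0, np.float64(0.041)], [20, 19.1, -45.4, -11.1, 0, 0, np.float64(0.041)], [20, 17.2, -46.2, -11.1, 0, 0, np.float64(0.041)], [20, 15.3, -46.9, -11.1, 0, 0, np.float64(0.041)]]
```

Request:
apply_moves --pt "20 0 0 -60 0 0 0" --pt "20 29.6 -39.4 -4 0 0 0.041" --pt "20 28 -40.6 -4 0 0 0.041" --pt "20 26.3 -41.7 -4 0 0 0.041" --pt "20 24.6 -42.8 -4 0 0 0.041" --pt "20 22.8 -43.7 -4 0 0 0.041" --pt "20 21 -44.6 -4 0 0 0.041" --pt "20 19.1 -45.4 -4 0 0 0.041" --pt "20 17.2 -46.2 -4 0 0 0.041" --pt "20 15.3 -46.9 -4 0 0 0.041"

```text
time: 3.9
tcp_pos: [420.4, -347.4, 181.5]
ee_rot: [[-0.998, -0.069, 0.001], [-0.069, 0.998, -0.0], [-0.001, -0.0, -1.0]]
ft_force: [0.9, -0.1, -0.9]
opening: 0.298
grasp_force: 25.0
```

```bash
python3 -c "
from h import *
plan([420.6,-346,32],94,4,20)"
```

```text
t 3.90 p [ 420.4 -347.4  181.5] yaw 94.0 dyaw 0.0 open 28.0 gf 24.999206364154816 tilt [ 0.001 -0.    -1.   ] j7 139
[[20, -0.0, 0.4, 37.4, 0, 0, np.float64(-0.0)], [20, -0.0, 0.4, 37.4, 0, 0, np.float64(-0.0)], [20, -0.0, 0.4, 37.4, 0, 0, np.float64(-0.0)], [20, -0.0, 0.4, 37.4, 0, 0, np.float64(-0.0)]]
```

Request:
apply_moves --pt "20 0 0.5 45 0 0 0" --pt "20 0 0.5 45 0 0 0" --pt "20 0 0.5 35 0 0 0" --pt "20 0 0 15 0 0 0" --pt "20 0 0 6 0 0 0" --pt "20 0 0 0 0 0 0" --pt "44 0 0 0 0 0 0" --pt "44 0 0 0 0 0 0" --pt "44 0 0 0 0 0 0" --pt "44 0 0 -30 0 0 0"

```text
time: 5.15
tcp_pos: [419.8, -343.8, 63.6]
ee_rot: [[-0.998, -0.07, -0.003], [-0.07, 0.998, 0.002], [0.003, 0.002, -1.0]]
ft_force: [-0.1, 0.2, 1.1]
opening: 0.465
grasp_force: 0.0
```

Request:
apply_moves --pt "44 0 0 -60 0 0 0" --pt "44 0 0 -60 0 0 0" --pt "44 0 0 -20 0 0 0"

```text
time: 5.52
tcp_pos: [421.4, -345.2, 208.2]
ee_rot: [[-0.998, -0.07, 0.004], [-0.07, 0.998, -0.002], [-0.004, -0.003, -1.0]]
ft_force: [-0.2, -1.1, -1.3]
opening: 0.468
grasp_force: 0.0
```

```bash
python3 -c "
from h import *
c=vision.capture('wrist');pickle.dump(c,open('pics/w2.pkl','wb'))
d=vision.capture('top')
a=cv2.resize(c['frame'],(480,300));b=cv2.resize(d['frame'][200:300,390:490],(300,300),interpolation=cv2.INTER_CUBIC)
cv2.imwrite('pics/w2.png',np.hstack([a,b])[:,:,::-1])
plan([402.5,345,205],53.6,15,60)"
```

```text
t 5.62 p [ 421.5 -345.   206.9] yaw 94.0 dyaw -40.4 open 43.9 gf 0.0 tilt [ 0.004 -0.002 -1.   ] j7 139
[[60, -2.0, 46.0, 0.0, 0, 0, np.float64(0.047)], [60, 0.2, 46.0, 0.0, 0, 0, np.float64(0.047)], [60, 2.4, 46.0, 0.0, 0, 0, np.float64(0.047)], [60, 4.5, 45.8, 0.0, 0, 0, np.float64(0.047)], [60, 6.7, 45.5, 0.0, 0, 0, np.float64(0.047)], [60, 8.8, 45.2, 0.0, 0, 0, np.float64(0.047)], [60, 10.9, 44.7, 0.0, 0, 0, np.float64(0.047)], [60, 13.0, 44.1, 0.0, 0, 0, np.float64(0.047)], [60, 15.1, 43.5, 0.0, 0, 0, np.float64(0.047)], [60, 17.1, 42.7, 0.0, 0, 0, np.float64(0.047)], [60, 19.1, 41.9, 0.0, 0, 0, np.float64(0.047)], [60, 21.0, 40.9, 0.0, 0, 0, np.float64(0.047)], [60, 22.9, 39.9, 0.0, 0, 0, np.float64(0.047)], [60, 24.8, 38.8, 0.0, 0, 0, np.float64(0.047)], [60, 26.6, 37.6, 0.0, 0, 0, np.float64(0.047)]]
```

View pics/w2.png

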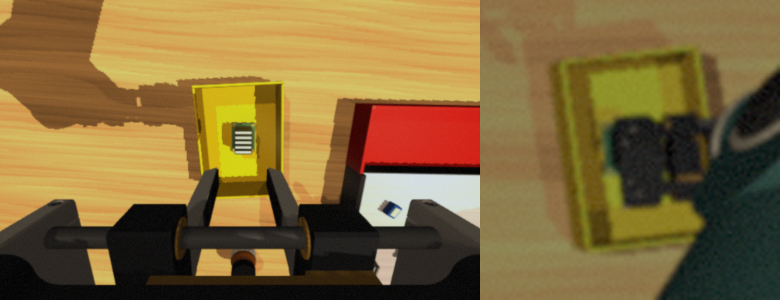

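The module stands upright in the tote at (242,140). Next I'll go to the brush.

Request:
apply_moves --pt "60 -2 46 0 0 0 0.047" --pt "60 0.2 46 0 0 0 0.047" --pt "60 2.4 46 0 0 0 0.047" --pt "60 4.5 45.8 0 0 0 0.047" --pt "60 6.7 45.5 0 0 0 0.047" --pt "60 8.8 45.2 0 0 0 0.047" --pt "60 10.9 44.7 0 0 0 0.047" --pt "60 13 44.1 0 0 0 0.047" --pt "60 15.1 43.5 0 0 0 0.047" --pt "60 17.1 42.7 0 0 0 0.047"

```text
time: 6.88
tcp_pos: [407.2, 117.0, 203.6]
ee_rot: [[-0.921, 0.391, -0.001], [0.391, 0.921, -0.0], [0.001, -0.001, -1.0]]
ft_force: [1.1, 0.6, 1.0]
opening: 0.641
grasp_force: 0.0
```

Request:
apply_moves --pt "60 19.1 41.9 0 0 0 0.047" --pt "60 21 40.9 0 0 0 0.047" --pt "60 22.9 39.9 0 0 0 0.047" --pt "60 24.8 38.8 0 0 0 0.047" --pt "60 26.6 37.6 0 0 0 0.047" --pt "60 0 0 0 0 0 0"

```text
time: 7.62
tcp_pos: [400.1, 348.3, 202.9]
ee_rot: [[-0.807, 0.59, -0.002], [0.59, 0.807, -0.0], [0.001, -0.002, -1.0]]
ft_force: [0.4, -1.5, -0.3]
opening: 0.636
grasp_force: 0.0
```

```bash
python3 -c "
from h import *
c=vision.capture('wrist');pickle.dump(c,open('pics/w3.pkl','wb'))
crop(c,190,60,265,200,3,'pics/w3.png')
plan([402.5,345,205],53.6,1,60)
print((px(c,[402.5,345,93])-[190,60])*3)"
```

```text
t 7.67 p [400.6 346.3 203. ] yaw 53.8 dyaw -0.2 open 59.8 gf 0.0 tilt [-0.002 -0.001 -1.   ] j7 9
[[60, -2.3, 0.0, -2.0, 0, 0, np.float64(0.003)]]
[395.69774519 432.78533552]
```

View pics/w3.png

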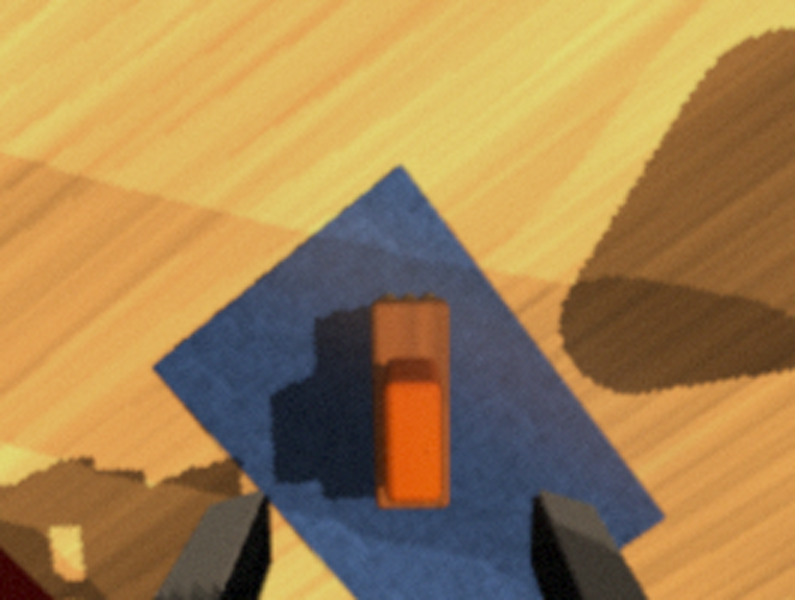

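```bash
python3 -c "
from h import *
c=pickle.load(open('pics/w3.pkl','rb'))
a=pt(c,190+413/3,60+441/3,93);print(a)
b=pt(c,190+410/3,60+300/3,49);print('back far edge',b, np.hypot(*(a-b)[:2]))
plan([*a[:2],72],53.8,1,60)"
```

```text
[408.29935757 348.00697077  93.        ]
back far edge [374.51207002 371.87360925  49.        ] 41.366619779424674
t 7.67 p [400.6 346.3 203. ] yaw 53.8 dyaw 0.0 open 59.8 gf 0.0 tilt [-0.002 -0.001 -1.   ] j7 9
[[60, -5.3, 6.2, 131.0, 0, 0, np.float64(-0.001)]]
```

Request:
apply_moves --pt "60 -5.3 6.2 0 0 0 0" --pt "60 0 0 45 0 0 0" --pt "60 0 0 45 0 0 0" --pt "60 0 0 38 0 0 0" --pt "60 0 0 0 0 0 0" --pt "10 0 0 0 0 0 0" --pt "10 0 0 0 0 0 0" --pt "10 0 0 0 0 0 0" --pt "10 0 0 0 0 0 0" --pt "10 0 0 0 0 0 0" --squeeze 45

```text
time: 8.93
tcp_pos: [409.5, 347.6, 76.8]
ee_rot: [[-0.805, 0.593, 0.0], [0.593, 0.805, 0.0], [-0.0, 0.0, -1.0]]
ft_force: [-1.1, -1.6, 5.7]
opening: 0.212
grasp_force: 45.0
```

```bash
python3 -c "
from h import *
plan([660,100,150],2.6,9,10)"
```

```text
t 8.93 p [409.5 347.6  76.8] yaw 53.6 dyaw -51.0 open 19.9 gf 44.9912828207016 tilt [ 0.  0. -1.] j7 9
[[10, -38.7, -5.6, -8.1, 0, 0, np.float64(0.099)], [10, -39.1, -1.8, -8.1, 0, 0, np.float64(0.099)], [10, -39.1, 2.1, -8.1, 0, 0, np.float64(0.099)], [10, -38.7, 5.9, -8.1, 0, 0, np.float64(0.099)], [10, -37.9, 9.7, -8.1, 0, 0, np.float64(0.099)], [10, -36.8, 13.4, -8.1, 0, 0, np.float64(0.099)], [10, -35.3, 17.0, -8.1, 0, 0, np.float64(0.099)], [10, -33.4, 20.4, -8.1, 0, 0, np.float64(0.099)], [10, -31.2, 23.6, -8.1, 0, 0, np.float64(0.099)]]
```

Request:
apply_moves --pt "10 0 0 -60 0 0 0" --pt "10 -38.7 -5.6 -20 0 0 0.099" --pt "10 -39.1 -1.8 -20 0 0 0.099" --pt "10 -39.1 2.1 -20 0 0 0.099" --pt "10 -38.7 5.9 0 0 0 0.099" --pt "10 -37.9 9.7 0 0 0 0.099" --pt "10 -36.8 13.4 0 0 0 0.099" --pt "10 -35.3 17 0 0 0 0.099" --pt "10 -33.4 20.4 0 0 0 0.099" --pt "10 -31.2 23.6 0 0 0 0.099"

```text
time: 10.18
tcp_pos: [660.6, 98.9, 196.2]
ee_rot: [[-0.042, 0.999, -0.0], [0.999, 0.042, -0.0], [-0.0, -0.0, -1.0]]
ft_force: [-0.2, 0.1, -1.4]
opening: 0.207
grasp_force: 45.0
```

```bash
python3 -c "
from h import *
plan([664,102,120.3],2.6,1,10)
c=vision.capture('wrist');pickle.dump(c,open('pics/w4.pkl','wb'));d=vision.capture('scene')
cv2.imwrite('pics/w4.png',np.vstack([cv2.resize(c['frame'],(480,300)),cv2.resize(d['frame'][120:307,220:520],(480,300),interpolation=cv2.INTER_CUBIC)])[:,:,::-1])
"
```

```text
t 10.18 p [660.6  98.9 196.2] yaw 2.4 dyaw 0.2 open 19.5 gf 44.98742759227753 tilt [-0. -0. -1.] j7 -2
[[10, 3.0, 3.6, 75.9, 0, 0, np.float64(-0.003)]]
```

View pics/w4.png

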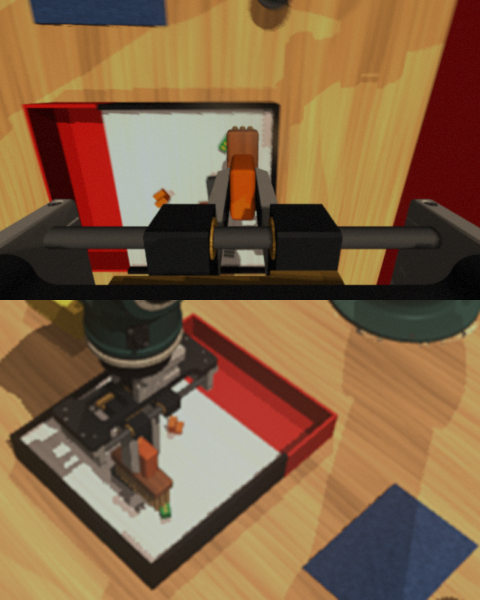

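```bash
python3 -c "
from h import *
c=pickle.load(open('pics/w4.pkl','rb'))
print(pt(c,298.7,193,55),pt(c,162/.75,197/.75,55))
for q in [(582+120.5,4.7+142+6),(452,147)]: print(pt(c,*px(c,[*q,45]),45)[:2],px(c,[*q,45])*.75)
"
```

```text
[632.08939339  96.46666079  55.        ] [534.52070467   5.64505738  55.        ]
[702.5 152.7] [273.3575135  107.92538574]
[452. 147.] [101.84987373 104.52319527]
```

Request:
apply_moves --pt "10 2 5 0 0 0 0" --pt "10 0 0 40 0 0 0" --pt "10 0 0 25 0 0 0" --pt "10 0 0 8 0 0 0" --pt "10 0 0 2 0 0 0" --pt "10 0 0 0 0 0 0"

```text
time: 11.02
tcp_pos: [665.3, 102.4, 122.5]
ee_rot: [[-0.045, 0.999, 0.001], [0.999, 0.045, 0.0], [0.0, 0.001, -1.0]]
ft_force: [-0.3, -0.0, -1.1]
opening: 0.21
grasp_force: 45.0
```

```bash
python3 -c "
from h import *
print(ctrl.state()['ft_force'])
plan([425,91,120.3],2.6,1,10)"
```

```text
[-0.30855374 -0.02742563 -1.07474687]
t 11.03 p [665.3 102.4 122.5] yaw 2.6 dyaw -0.0 open 19.7 gf 44.988006949424744 tilt [ 0.001  0.    -1.   ] j7 -1
[[10, -0.4, -240.6, 1.9, 0, 0, np.float64(0.0)]]
```

Request:
apply_moves --pt "10 0 -8 1 0 0 0" --pt "10 0 -18 0 0 0 0" --pt "10 0 -18 0 0 0 0" --pt "10 0 -18 0 0 0 0" --pt "10 0 -18 0 0 0 0" --pt "10 0 -18 0 0 0 0" --pt "10 0 -18 0 0 0 0" --pt "10 0 -18 0 0 0 0" --pt "10 0 -18 0 0 0 0" --pt "10 0 -18 0 0 0 0"

```text
time: 12.28
tcp_pos: [494.2, 94.3, 121.0]
ee_rot: [[-0.045, 0.999, 0.001], [0.999, 0.045, 0.0], [0.0, 0.001, -1.0]]
ft_force: [0.8, 0.1, -1.5]
opening: 0.21
grasp_force: 45.0
```

Request:
apply_moves --pt "10 0 -8 0 0 0 0" --pt "10 0 -8 0 0 0 0" --pt "10 0 -8 0 0 0 0" --pt "10 0 -8 0 0 0 0" --pt "10 0 -8 0 0 0 0" --pt "10 0 -8 0 0 0 0" --pt "10 0 -10 0 0 0 0" --pt "10 0 -10 0 0 0 0" --pt "10 0 0 0 0 0 0"

```text
time: 13.4
tcp_pos: [426.5, 91.3, 120.5]
ee_rot: [[-0.045, 0.999, -0.0], [0.999, 0.045, 0.0], [0.0, -0.0, -1.0]]
ft_force: [-0.5, 1.3, -1.3]
opening: 0.21
grasp_force: 45.0
```

```bash
python3 -c "
from h import *
plan([558,3,180],2.6,1,10)
c=vision.capture('wrist');pickle.dump(c,open('pics/w5.pkl','wb'));d=vision.capture('scene')
cv2.imwrite('pics/w5.png',np.vstack([cv2.resize(c['frame'],(480,300)),cv2.resize(d['frame'][120:307,220:520],(480,300),interpolation=cv2.INTER_CUBIC)])[:,:,::-1])
"
```

```text
t 13.40 p [426.5  91.3 120.5] yaw 2.6 dyaw 0.0 open 19.7 gf 44.98810887336731 tilt [-0.  0. -1.] j7 -9
[[10, -94.2, 127.4, -59.5, 0, 0, np.float64(-0.0)]]
```

View pics/w5.png

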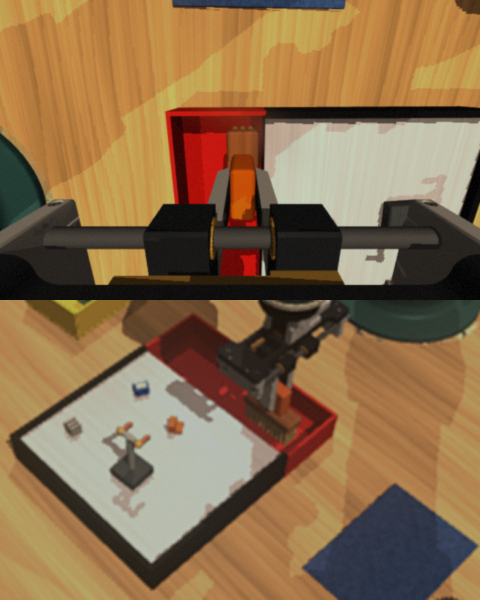

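Request:
apply_moves --pt "10 0 0 -60 0 0 0" --pt "10 -18 27 0 0 0 0" --pt "10 -25 35.5 0 0 0 0" --pt "10 -25 35.5 0 0 0 0" --pt "10 -25 35 0 0 0 0" --pt "10 0 0 0 0 0 0" --pt "10 0 0 0 0 0 0"

```text
time: 14.38
tcp_pos: [563.8, 4.6, 180.1]
ee_rot: [[-0.045, 0.999, -0.001], [0.999, 0.045, -0.0], [-0.0, -0.001, -1.0]]
ft_force: [0.7, -0.1, -1.9]
opening: 0.211
grasp_force: 45.0
```

```bash
python3 -c "
from h import *
plan([563,4,120.5],2.6,1,10)
d=vision.capture('scene');pickle.dump(d,open('pics/s6.pkl','wb'))
crop(d,220,120,220,170,3.5,'pics/s6.png')
"
```

```text
t 14.38 p [563.8   4.6 180.1] yaw 2.6 dyaw 0.0 open 19.9 gf 44.9881249666214 tilt [-0.001 -0.    -1.   ] j7 6
[[10, -0.6, -0.8, 59.6, 0, 0, np.float64(-0.0)]]
```

View pics/s6.png

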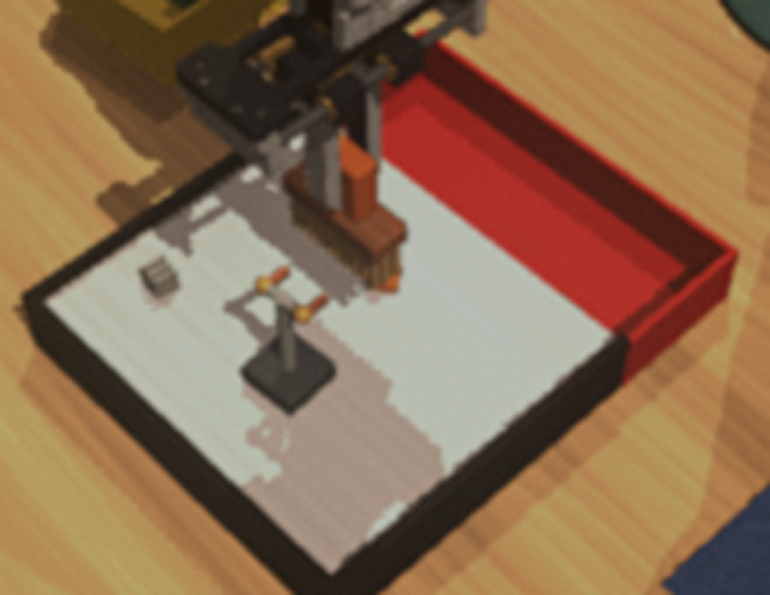

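```bash
python3 -c "
from h import *
c=pickle.load(open('pics/scene0.pkl','rb'))
f=lambda u,v,z:pt(c,220+u/2.6,125+v/2.6,z)[:2].round(1)
print('clip',f(285,190,52),'fin',f(118,192,54),'relay',f(229,130,52))
d=pickle.load(open('pics/s6.pkl','rb'))
g=lambda u,v,z:pt(d,220+u/3.5,120+v/3.5,z)[:2].round(1)
print('stand corners',g(333,372,61),g(242,375,61),g(290,412,45))
"
```

```text
clip [530.9   3.2] fin [645.  -91.1] relay [523.4 -84.3]
stand corners [611.   47.5] [655.3  12.1] [643.9  44.4]
```

Request:
apply_moves --pt "10 0 0 30 0 0 0" --pt "10 0 0 22 0 0 0" --pt "10 0 0 7.5 0 0 0" --pt "10 0 0 0 0 0 0" --pt "10 0 -8 0 0 0 0" --pt "10 0 -14 0 0 0 0" --pt "10 0 -14 0 0 0 0" --pt "10 0 -14 0 0 0 0" --pt "10 0 -14 0 0 0 0" --pt "10 0 -10 0 0 0 0"

```text
time: 15.68
tcp_pos: [489.3, 1.0, 121.1]
ee_rot: [[-0.045, 0.999, 0.0], [0.999, 0.045, 0.0], [0.0, 0.0, -1.0]]
ft_force: [0.2, -0.0, -1.9]
opening: 0.21
grasp_force: 45.0
```

Request:
apply_moves --pt "10 0 -8 0 0 0 0" --pt "10 0 -8 0 0 0 0" --pt "10 0 -8 0 0 0 0" --pt "10 0 -8 0 0 0 0" --pt "10 0 -8 0 0 0 0" --pt "10 0 -8 0 0 0 0" --pt "10 0 -8 0 0 0 0" --pt "10 0 -8 0 0 0 0" --pt "10 0 0 0 0 0 0"

```text
time: 16.8
tcp_pos: [425.9, -1.8, 121.0]
ee_rot: [[-0.045, 0.999, -0.0], [0.999, 0.045, 0.0], [0.0, 0.0, -1.0]]
ft_force: [0.6, 1.2, -0.5]
opening: 0.212
grasp_force: 45.0
```

```bash
python3 -c "
from h import *
plan([680,-88,181],2.6,7,10)
"
```

```text
t 16.80 p [425.9  -1.8 121. ] yaw 2.6 dyaw 0.0 open 19.9 gf 44.988062381744385 tilt [-0.  0. -1.] j7 5
[[10, -13.9, 35.7, -8.6, 0, 0, np.float64(-0.0)], [10, -13.9, 35.7, -8.6, 0, 0, np.float64(-0.0)], [10, -13.9, 35.7, -8.6, 0, 0, np.float64(-0.0)], [10, -13.9, 35.7, -8.6, 0, 0, np.float64(-0.0)], [10, -13.9, 35.7, -8.6, 0, 0, np.float64(-0.0)], [10, -13.9, 35.7, -8.6, 0, 0, np.float64(-0.0)], [10, -13.9, 35.7, -8.6, 0, 0, np.float64(-0.0)]]
```

Request:
apply_moves --pt "10 0 0 -60 0 0 0" --pt "10 -46.5 0 0 0 0 0" --pt "10 -46.5 15 0 0 0 0" --pt "10 0 46 0 0 0 0" --pt "10 0 46 0 0 0 0" --pt "10 0 46 0 0 0 0" --pt "10 0 46 0 0 0 0" --pt "10 0 46 0 0 0 0" --pt "10 0 0 0 0 0 0" --pt "10 0 0 0 0 0 0"

```text
time: 18.05
tcp_pos: [674.7, -84.0, 180.5]
ee_rot: [[-0.045, 0.999, -0.001], [0.999, 0.045, -0.0], [-0.0, -0.001, -1.0]]
ft_force: [0.2, -0.0, -2.0]
opening: 0.21
grasp_force: 45.0
```

```bash
python3 -c "
from h import *
plan([675,-84,120.5],2.6,1,10)
c=vision.capture('wrist');d=vision.capture('scene')
pickle.dump(c,open('pics/w7.pkl','wb'))
cv2.imwrite('pics/w7.png',np.vstack([cv2.resize(c['frame'],(480,300)),cv2.resize(d['frame'][120:307,220:520],(480,300),interpolation=cv2.INTER_CUBIC)])[:,:,::-1])
"
```

```text
t 18.05 p [674.7 -84.  180.5] yaw 2.6 dyaw 0.0 open 19.7 gf 44.98808562755585 tilt [-0.001 -0.    -1.   ] j7 18
[[10, -0.0, 0.4, 60.0, 0, 0, np.float64(-0.001)]]
```

View pics/w7.png

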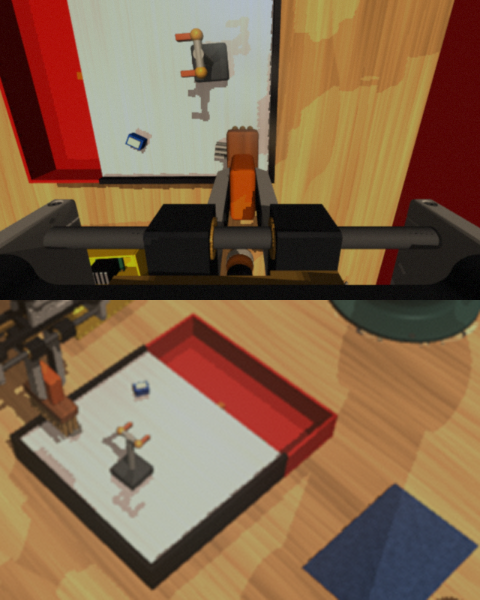

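The brush is behind the fin at (221,150). The relay is at (136,140), and an orange dot of the clip shows in the tray at (81,75). That uses up my pictures (one over the limit of 10), so from here on I check by numbers only.

```bash
python3 -c "
from h import *
c=pickle.load(open('pics/w7.pkl','rb'))
print('fin',pt(c,221/.75,150/.75,60),'relay',pt(c,136/.75,140/.75,58),'clip',pt(c,81/.75,75/.75,12),pt(c,81/.75,75/.75,45))
print('rimcorner',pt(c,269/.75,180/.75,45))
"
```

```text
fin [643.71047609 -88.65377949  60.        ] relay [525.41725699 -80.10777711  58.        ] clip [429.49403652   3.68403594  12.        ] [453.58887195   2.93317938  45.        ]
rimcorner [ 716.62540942 -137.81440084   45.        ]
```

Request:
apply_moves --pt "10 0 2 0 0 0 0" --pt "10 0 0 30 0 0 0" --pt "10 0 0 22 0 0 0" --pt "10 0 0 7.5 0 0 0" --pt "10 0 0 0 0 0 0" --pt "10 0 -8 0 0 0 0" --pt "10 0 -12 0 0 0 0" --pt "10 0 -14 0 0 0 0" --pt "10 0 -14 0 0 0 0" --pt "10 0 -14 0 0 0 0"

```text
time: 19.4
tcp_pos: [614.3, -86.5, 122.0]
ee_rot: [[-0.045, 0.999, 0.001], [0.999, 0.045, 0.0], [0.0, 0.001, -1.0]]
ft_force: [0.8, -0.3, -1.1]
opening: 0.21
grasp_force: 45.0
```

Request:
apply_moves --pt "10 0 -14 0 0 0 0" --pt "10 0 -14 0 0 0 0" --pt "10 0 -14 0 0 0 0" --pt "10 0 -12 0 0 0 0" --pt "10 0 -12 0 0 0 0" --pt "10 0 -12 0 0 0 0" --pt "10 0 -10 0 0 0 0" --pt "10 0 -8 0 0 0 0" --pt "10 0 -8 0 0 0 0" --pt "10 0 -8 0 0 0 0"

```text
time: 20.65
tcp_pos: [503.0, -91.5, 121.5]
ee_rot: [[-0.045, 0.999, 0.0], [0.999, 0.045, -0.0], [-0.0, 0.0, -1.0]]
ft_force: [0.3, -0.1, -0.9]
opening: 0.212
grasp_force: 45.0
```

Request:
apply_moves --pt "10 0 -8 0 0 0 0" --pt "10 0 -8 0 0 0 0" --pt "10 0 -8 0 0 0 0" --pt "10 0 -8 0 0 0 0" --pt "10 0 -8 0 0 0 0" --pt "10 0 -8 0 0 0 0" --pt "10 0 -8 0 0 0 0" --pt "10 0 -8 0 0 0 0" --pt "10 0 -6 0 0 0 0" --pt "10 0 0 0 0 0 0"

```text
time: 21.9
tcp_pos: [433.2, -94.6, 121.6]
ee_rot: [[-0.045, 0.999, 0.0], [0.999, 0.045, 0.0], [0.0, 0.0, -1.0]]
ft_force: [-0.3, -0.3, -1.1]
opening: 0.213
grasp_force: 45.0
```

```bash
python3 -c "
from h import *
plan([409,345,200],53.6,10,10)
"
```

```text
t 21.90 p [433.2 -94.6 121.6] yaw 2.6 dyaw 51.0 open 20.0 gf 44.988067746162415 tilt [ 0.  0. -1.] j7 20
[[10, 44.0, -0.4, -7.8, 0, 0, np.float64(-0.089)], [10, 43.9, 3.5, -7.8, 0, 0, np.float64(-0.089)], [10, 43.4, 7.4, -7.8, 0, 0, np.float64(-0.089)], [10, 42.6, 11.2, -7.8, 0, 0, np.float64(-0.089)], [10, 41.4, 14.9, -7.8, 0, 0, np.float64(-0.089)], [10, 39.9, 18.6, -7.8, 0, 0, np.float64(-0.089)], [10, 38.1, 22.0, -7.8, 0, 0, np.float64(-0.089)], [10, 36.0, 25.3, -7.8, 0, 0, np.float64(-0.089)], [10, 33.6, 28.4, -7.8, 0, 0, np.float64(-0.089)], [10, 30.9, 31.3, -7.8, 0, 0, np.float64(-0.089)]]
```

Request:
apply_moves --pt "10 0 -8 0 0 0 0" --pt "10 0 -4 0 0 0 0" --pt "10 0 0 -40 0 0 0" --pt "10 0 0 -40 0 0 0"

```text
time: 22.4
tcp_pos: [421.0, -95.2, 202.4]
ee_rot: [[-0.045, 0.999, -0.001], [0.999, 0.045, -0.0], [-0.0, -0.001, -1.0]]
ft_force: [-0.8, 0.5, -1.9]
opening: 0.212
grasp_force: 45.0
```

Request:
apply_moves --pt "10 44 -0.4 0 0 0 -0.089" --pt "10 43.9 3.5 0 0 0 -0.089" --pt "10 43.4 7.4 0 0 0 -0.089" --pt "10 42.6 11.2 0 0 0 -0.089" --pt "10 41.4 14.9 0 0 0 -0.089" --pt "10 39.9 18.6 0 0 0 -0.089" --pt "10 38.1 22 0 0 0 -0.089" --pt "10 36 25.3 0 0 0 -0.089" --pt "10 33.6 28.4 0 0 0 -0.089" --pt "10 30.9 31.3 0 0 0 -0.089"

```text
time: 23.65
tcp_pos: [397.1, 345.6, 201.4]
ee_rot: [[-0.806, 0.592, -0.0], [0.592, 0.806, -0.0], [-0.0, -0.0, -1.0]]
ft_force: [-0.3, -0.1, -0.3]
opening: 0.209
grasp_force: 45.0
```

```bash
python3 -c "
from h import *
plan([420,338,77.5],53.6,4,10)
c=vision.capture('top');pickle.dump(c,open('pics/t8.pkl','wb'))
f=c['frame'].astype(int)
def blobs(x0,x1,y0,y1,z,test,name):
    a=np.linspace(x0,x1,int((x1-x0)/2));b=np.linspace(y0,y1,int((y1-y0)/2))
    m=np.zeros((len(a),len(b)),np.uint8);C={}
    for i,x in enumerate(a):
        for j,y in enumerate(b):
            u,v=px(c,[x,y,z]);col=f[int(round(v)),int(round(u))];m[i,j]=test(col);C[i,j]=col
    n,l,s,ce=cv2.connectedComponentsWithStats(m)
    for k in range(1,n):
        if s[k,4]>8:
            ii=np.argwhere(l==k);print(name,'xy',a[int(ce[k][1])].round(),b[int(ce[k][0])].round(),'mm2',s[k,4]*4,'col',np.mean([C[tuple(q)] for q in ii],0).round())
blobs(462,690,-125,140,50,lambda q:q.min()<95,'plat')
blobs(356,446,-140,132,12,lambda q:q[1]>45 or q[2]>60,'tray')
print(f[int(px(c,[560,60,45])[1]),int(px(c,[560,60,45])[0])],f[int(px(c,[400,-20,6])[1]),int(px(c,[400,-20,6])[0])])
"
```

```text
t 23.65 p [397.1 345.6 201.4] yaw 53.7 dyaw -0.1 open 19.7 gf 44.98801410198212 tilt [-0. -0. -1.] j7 10
[[10, -5.7, 1.9, 31.0, 0, 0, np.float64(0.001)], [10, -5.7, 1.9, 31.0, 0, 0, np.float64(0.001)], [10, -5.7, 1.9, 31.0, 0, 0, np.float64(0.001)], [10, -5.7, 1.9, 31.0, 0, 0, np.float64(0.001)]]
plat xy 480.0 140.0 mm2 76 col [95. 89. 83.]
plat xy 623.0 17.0 mm2 2436 col [87. 76. 64.]
tray xy 440.0 5.0 mm2 272 col [131.  66.  25.]
tray xy 438.0 92.0 mm2 544 col [80. 81. 46.]
tray xy 440.0 -90.0 mm2 524 col [97. 71. 83.]
[144 150 146] [126  27  25]
```

```bash
python3 -c "
from h import *
c=pickle.load(open('pics/t8.pkl','rb'));f=c['frame'].astype(int)
u,v=px(c,[440,-90,12]).round().astype(int);print(u,v)
for r in range(v-7,v+8): print(r,' '.join('%3d/%3d/%3d'%tuple(f[r,k]) for k in range(u-8,u+9)))
"
```

```text
351 243
236 139/145/141 137/145/139 134/141/135 137/141/136 132/138/132 131/138/132 130/137/130 130/136/128 130/135/130 127/132/127 123/128/123 125/129/123 127/131/123 124/129/122 125/130/123 124/130/123 125/131/124
237 117/124/119 111/116/111 109/112/107 111/111/107 101/101/ 98 101/100/ 97  98/ 96/ 96 100/ 97/ 93 101/ 95/ 91 101/ 95/ 90  98/ 91/ 87  99/ 91/ 86  98/ 90/ 83  99/ 87/ 81 101/ 84/ 80  96/ 81/ 78  97/ 82/ 78
238  80/ 73/ 76  74/ 69/ 78  74/ 67/ 82  75/ 66/ 81  66/ 60/ 78  64/ 61/ 85  65/ 64/ 89  72/ 63/ 79  83/ 68/ 65  95/ 74/ 67  95/ 76/ 67 102/ 85/ 75 102/ 87/ 76 103/ 86/ 77 105/ 80/ 70  93/ 54/ 44  90/ 38/ 33
239  69/ 41/ 67  46/ 52/ 87  43/ 52/ 95  37/ 50/ 94  52/ 60/104  37/ 59/104  38/ 61/104  62/ 69/ 98  94/ 83/ 87 113/100/ 88 120/108/ 94 123/111/100 125/117/105 129/120/108 124/112/100 112/ 86/ 76  98/ 45/ 36
240  86/ 48/ 90  38/ 55/105  25/ 60/112  27/ 62/114  28/ 65/114  25/ 62/117  30/ 65/116  56/ 69/105  98/ 92/ 99 120/110/100 124/117/104 129/122/109 128/120/106 126/119/104 127/117/103 116/ 93/ 83  96/ 50/ 42
241  92/ 52/ 94  44/ 61/112  28/ 68/119  26/ 63/115 
[... 1327 characters left out ...]
/ 16 143/ 26/ 22 144/ 32/ 20 143/ 25/ 24 143/ 27/ 26 141/ 22/ 17 144/ 33/ 25
248 146/ 35/ 32 141/ 24/ 17 143/ 32/ 25 140/ 19/ 13 145/ 34/ 31 143/ 33/ 27 145/ 35/ 34 143/ 31/ 23 144/ 30/ 28 142/ 30/ 26 144/ 26/ 26 142/ 26/ 23 142/ 29/ 22 142/ 29/ 23 144/ 30/ 26 144/ 34/ 29 142/ 24/ 17
249 143/ 32/ 26 145/ 37/ 34 143/ 30/ 23 145/ 36/ 30 143/ 27/ 22 142/ 25/ 20 145/ 34/ 27 144/ 29/ 24 143/ 28/ 22 140/ 25/ 22 146/ 37/ 32 144/ 30/ 23 144/ 33/ 24 141/ 29/ 23 144/ 32/ 24 143/ 35/ 28 143/ 29/ 17
250 145/ 32/ 28 140/ 24/ 15 141/ 22/ 20 144/ 34/ 28 143/ 32/ 28 142/ 28/ 27 143/ 33/ 30 142/ 28/ 26 141/ 28/ 19 143/ 36/ 28 143/ 30/ 25 145/ 33/ 30 145/ 32/ 26 143/ 33/ 28 141/ 26/ 15 143/ 35/ 27 143/ 32/ 27
```

Only the stand is left on the platform, and all four pieces are in the tray, but they hug the platform wall. I'll look straight down along the wall with the wrist camera to measure the gap.

```bash
python3 -c "
from h import *
plan([450,10,150],2.6,10,10)"
```

```text
t 23.70 p [395.6 351.1 201.3] yaw 54.3 dyaw -51.7 open 19.7 gf 44.99042451381683 tilt [-0.     0.002 -1.   ] j7 10
[[10, -24.3, -24.5, 5.1, 0, 0, np.float64(0.09)], [10, -26.4, -22.2, 5.1, 0, 0, np.float64(0.09)], [10, -28.3, -19.8, 5.1, 0, 0, np.float64(0.09)], [10, -30.0, -17.1, 5.1, 0, 0, np.float64(0.09)], [10, -31.4, -14.4, 5.1, 0, 0, np.float64(0.09)], [10, -32.6, -11.5, 5.1, 0, 0, np.float64(0.09)], [10, -33.5, -8.5, 5.1, 0, 0, np.float64(0.09)], [10, -34.1, -5.4, 5.1, 0, 0, np.float64(0.09)], [10, -34.5, -2.3, 5.1, 0, 0, np.float64(0.09)], [10, -34.5, 0.8, 5.1, 0, 0, np.float64(0.09)]]
```

Request:
apply_moves --pt "10 -24.3 -24.5 5 0 0 0.09" --pt "10 -26.4 -22.2 5 0 0 0.09" --pt "10 -28.3 -19.8 5 0 0 0.09" --pt "10 -30 -17.1 5 0 0 0.09" --pt "10 -31.4 -14.4 5 0 0 0.09" --pt "10 -32.6 -11.5 5 0 0 0.09" --pt "10 -33.5 -8.5 5 0 0 0.09" --pt "10 -34.1 -5.4 5 0 0 0.09" --pt "10 -34.5 -2.3 5 0 0 0.09" --pt "10 -34.5 0.8 5 0 0 0.09"

```text
time: 24.95
tcp_pos: [447.7, 0.9, 151.3]
ee_rot: [[-0.031, 1.0, 0.0], [1.0, 0.031, -0.0], [-0.0, 0.0, -1.0]]
ft_force: [0.0, 1.2, -0.9]
opening: 0.208
grasp_force: 45.0
```

```bash
python3 -c "
from h import *
plan([450,-180,150],2.6,4,10)
c=vision.capture('wrist');pickle.dump(c,open('pics/w9.pkl','wb'));print(c['extrinsics'][:3,3])"
```

```text
t 24.95 p [447.7   0.9 151.3] yaw 1.7 dyaw 0.9 open 19.5 gf 44.987475872039795 tilt [ 0. -0. -1.] j7 3
[[10, -45.2, -0.8, 0.3, 0, 0, np.float64(-0.004)], [10, -45.2, -1.0, 0.3, 0, 0, np.float64(-0.004)], [10, -45.2, -1.2, 0.3, 0, 0, np.float64(-0.004)], [10, -45.2, -1.3, 0.3, 0, 0, np.float64(-0.004)]]
[443.93010121  81.10136941 312.2338736 ]
```

Request:
apply_moves --pt "10 -46 0 0 0 0 0" --pt "10 -46 0 0 0 0 0" --pt "10 -46 0 0 0 0 0" --pt "10 -46 0 0 0 0 0" --pt "10 0 0 0 0 0 0" --pt "10 0 0 0 0 0 0"

```text
time: 25.75
tcp_pos: [453.9, -181.1, 151.3]
ee_rot: [[-0.034, 0.999, -0.0], [0.999, 0.034, 0.0], [0.0, -0.0, -1.0]]
ft_force: [0.2, -0.6, -1.0]
opening: 0.209
grasp_force: 45.0
```

```bash
python3 -c "
from h import *
plan([450,-180,150],2.6,4,10)
c=vision.capture('wrist');pickle.dump(c,open('pics/w10.pkl','wb'));print(c['extrinsics'][:3,3])
def show(c,y,z,x0=415,x1=460,st=1.5):
    f=c['frame']
    print('y',y,[(round(float(x),1),*map(int,cv2.getRectSubPix(f,(1,1),tuple(map(float,px(c,[x,y,z]))))[0,0])) for x in np.arange(x0,x1,st)])
for y in (-103,-97,-80,-74): show(c,y,20)
show(c,4,18);show(c,-45,6)
d=pickle.load(open('pics/w9.pkl','rb'));show(d,95,18);show(d,88,18);show(d,60,6)
"
```

```text
t 25.75 p [ 453.9 -181.1  151.3] yaw 2.0 dyaw 0.6 open 19.7 gf 44.988210797309875 tilt [-0.  0. -1.] j7 30
[[10, 0.3, -1.0, 0.3, 0, 0, np.float64(-0.003)], [10, 0.3, -1.0, 0.3, 0, 0, np.float64(-0.003)], [10, 0.3, -1.0, 0.3, 0, 0, np.float64(-0.003)], [10, 0.3, -1.0, 0.3, 0, 0, np.float64(-0.003)]]
[ 449.95768669 -100.94522247  312.21835174]
y -103 [(415.0, 196, 29, 22), (416.5, 194, 27, 18), (418.0, 194, 25, 17), (419.5, 195, 28, 19), (421.0, 194, 26, 18), (422.5, 195, 26, 21), (424.0, 194, 28, 21), (425.5, 195, 25, 21), (427.0, 195, 26, 21), (428.5, 195, 27, 20), (430.0, 195, 26, 22), (431.5, 196, 27, 23), (433.0, 196, 27, 20), (434.5, 196, 27, 20), (436.0, 193, 28, 22), (437.5, 167, 25, 18), (439.0, 126, 43, 36), (440.5, 125, 51, 40), (442.0, 118, 46, 38), (443.5, 107, 42, 33), (445.0, 95, 40, 33), (446.5, 91, 36, 31), (448.0, 101, 56, 44), (449.5, 154, 133, 112), (451.0, 171, 156, 133), (452.5, 170, 155, 131), (454.0, 169, 154, 130), (455.5, 154, 135, 114), (457.0, 89, 37, 31), (458.5, 80, 17, 17)]
y -97 [(415.0, 194, 25, 17), (416.5, 197, 28, 19), (418.0, 195, 25, 21), (419.5, 1
[... 4574 characters left out ...]
7), (458.5, 190, 199, 186)]
y 60 [(415.0, 190, 29, 21), (416.5, 189, 27, 19), (418.0, 191, 31, 25), (419.5, 189, 26, 19), (421.0, 191, 29, 22), (422.5, 190, 32, 22), (424.0, 189, 29, 23), (425.5, 191, 32, 24), (427.0, 192, 33, 27), (428.5, 188, 29, 20), (430.0, 191, 33, 26), (431.5, 191, 34, 28), (433.0, 189, 30, 24), (434.5, 191, 34, 26), (436.0, 190, 34, 24), (437.5, 190, 30, 24), (439.0, 190, 33, 26), (440.5, 191, 34, 26), (442.0, 188, 30, 22), (443.5, 190, 34, 27), (445.0, 190, 35, 27), (446.5, 170, 31, 24), (448.0, 130, 27, 21), (449.5, 115, 28, 23), (451.0, 116, 31, 26), (452.5, 98, 42, 36), (454.0, 124, 117, 104), (455.5, 180, 187, 167), (457.0, 190, 197, 178), (458.5, 194, 200, 185)]
```

```bash
python3 -c "
from h import *
c=pickle.load(open('pics/w10.pkl','rb'));f=c['frame']
g=lambda x,y,z:int(cv2.getRectSubPix(f,(1,1),tuple(map(float,px(c,[x,y,z]))))[0,0][1])
for y in (-103,-97,-80,-74,-45,4):
    print(y,'edge z45',[(x,g(x,y*1.0-0,45)) for x in np.arange(453,464,1)],'wall as at z20',[(x,g(x,y,20)) for x in np.arange(455,466,1)])
"
```

```text
-103 edge z45 [(np.int64(453), 154), (np.int64(454), 153), (np.int64(455), 136), (np.int64(456), 66), (np.int64(457), 22), (np.int64(458), 16), (np.int64(459), 21), (np.int64(460), 55), (np.int64(461), 141), (np.int64(462), 198), (np.int64(463), 204)] wall as at z20 [(np.int64(455), 149), (np.int64(456), 113), (np.int64(457), 37), (np.int64(458), 17), (np.int64(459), 17), (np.int64(460), 24), (np.int64(461), 60), (np.int64(462), 140), (np.int64(463), 198), (np.int64(464), 204), (np.int64(465), 204)]
-97 edge z45 [(np.int64(453), 156), (np.int64(454), 153), (np.int64(455), 129), (np.int64(456), 46), (np.int64(457), 21), (np.int64(458), 19), (np.int64(459), 25), (np.int64(460), 79), (np.int64(461), 159), (np.int64(462), 200), (np.int64(463), 204)] wall as at z20 [(np.int64(455), 143), (np.int64(456), 95), (np.int64(457), 33), (np.int64(458), 19), (np.int64(459), 19), (np.int64(460), 31), (np.int64(461), 84), (np.int64(462), 158), (np.int64(463), 199), (np.int64(464), 203), (np.int64(465), 203)]
-80 edge z45 [(np.int64(453), 78), (np.int64(454), 73), (np.int64(455), 52), (np.int64(456),
[... 1224 characters left out ...]
.int64(457), 43), (np.int64(458), 71), (np.int64(459), 133), (np.int64(460), 188), (np.int64(461), 200), (np.int64(462), 201), (np.int64(463), 202), (np.int64(464), 203), (np.int64(465), 203)]
4 edge z45 [(np.int64(453), 9), (np.int64(454), 24), (np.int64(455), 106), (np.int64(456), 196), (np.int64(457), 203), (np.int64(458), 204), (np.int64(459), 206), (np.int64(460), 201), (np.int64(461), 205), (np.int64(462), 205), (np.int64(463), 203)] wall as at z20 [(np.int64(455), 30), (np.int64(456), 115), (np.int64(457), 196), (np.int64(458), 203), (np.int64(459), 203), (np.int64(460), 205), (np.int64(461), 204), (np.int64(462), 203), (np.int64(463), 205), (np.int64(464), 205), (np.int64(465), 201)]
```

All pieces lie at least 4 mm clear of the wall and inside the tray. Now I'll return the brush to the mat centre, around (430,331).

Request:
apply_moves --pt "10 0 0 -40 0 0 0" --pt "10 55 0 0 0 0 0" --pt "10 56 0 0 0 0 0" --pt "10 56 0 0 0 0 0" --pt "10 56 0 0 0 0 0" --pt "10 56 0 0 0 0 0" --pt "10 56 0 0 0 0 0" --pt "10 56 0 0 0 0 0" --pt "10 56 0 0 0 0 0" --pt "10 56 0 0 0 0 0"

```text
time: 27.05
tcp_pos: [435.4, 324.1, 191.6]
ee_rot: [[-0.037, 0.999, 0.0], [0.999, 0.037, 0.0], [0.0, 0.0, -1.0]]
ft_force: [1.1, 0.6, -1.6]
opening: 0.209
grasp_force: 45.0
```

```bash
python3 -c "
from h import *
plan([430,331,77.2],2,1,10)"
```

```text
t 27.05 p [435.4 324.1 191.6] yaw 2.1 dyaw -0.1 open 19.6 gf 44.98763144016266 tilt [ 0.  0. -1.] j7 -35
[[10, 7.1, -5.2, 114.4, 0, 0, np.float64(0.002)]]
```

Request:
apply_moves --pt "10 4 -5 0 0 0 0" --pt "10 0 0 45 0 0 0" --pt "10 0 0 40 0 0 0" --pt "10 0 0 18 0 0 0" --pt "10 0 0 6 0 0 0" --pt "10 0 0 0 0 0 0"

```text
time: 27.8
tcp_pos: [431.8, 325.6, 83.2]
ee_rot: [[-0.035, 0.999, 0.001], [0.999, 0.035, 0.001], [0.001, 0.001, -1.0]]
ft_force: [0.2, 0.0, -0.8]
opening: 0.21
grasp_force: 45.0
```

```bash
python3 -c "
from h import *
plan([430,331,77],2,1,10);print(ctrl.state()['ft_force'])"
```

```text
t 27.80 p [431.8 325.6  83.2] yaw 2.0 dyaw -0.0 open 19.7 gf 44.98802304267883 tilt [ 0.001  0.001 -1.   ] j7 -34
[[10, 5.5, -1.7, 6.3, 0, 0, np.float64(0.0)]]
[ 0.19807101  0.04861148 -0.84322518]
```

Request:
apply_moves --pt "10 3 0 3 0 0 0" --pt "10 0 0 2 0 0 0" --pt "10 0 0 1 0 0 0" --pt "10 0 0 0 0 0 0"

```text
time: 28.3
tcp_pos: [431.5, 328.4, 76.8]
ee_rot: [[-0.035, 0.999, 0.0], [0.999, 0.035, 0.0], [0.0, 0.0, -1.0]]
ft_force: [-1.1, -0.7, 4.3]
opening: 0.207
grasp_force: 45.0
```

Request:
apply_moves --pt "50 0 0 0 0 0 0" --pt "50 0 0 0 0 0 0" --pt "50 0 0 0 0 0 0" --pt "50 0 0 0 0 0 0" --pt "50 0 0 -30 0 0 0" --pt "50 0 0 -50 0 0 0" --pt "50 0 0 -50 0 0 0" --pt "50 0 0 0 0 0 0"

```text
time: 29.3
tcp_pos: [432.7, 329.3, 209.9]
ee_rot: [[-0.035, 0.999, 0.004], [0.999, 0.035, 0.004], [0.004, 0.005, -1.0]]
ft_force: [-0.9, 0.8, -0.7]
opening: 0.529
grasp_force: 0.0
```

```bash
python3 -c "
from h import *
plan([430,331,200],2,1,50)
c=vision.capture('wrist');f=c['frame'].astype(int)
m=((f[:,:,0]>120)&(f[:,:,1]<0.55*f[:,:,0])&(f[:,:,2]<60)).astype(np.uint8)
n,l,s,ce=cv2.connectedComponentsWithStats(m)
for k in range(1,n):
    if s[k,4]>300: print(s[k],ce[k],pt(c,*ce[k],93)[:2])
print('expected',px(c,[430,329,93]))
b=((f[:,:,2]>1.15*f[:,:,0])&(f[:,:,2]>50)).astype(np.uint8)
n,l,s,ce=cv2.connectedComponentsWithStats(b)
for k in range(1,n):
    if s[k,4]>800:
        ys,xs=np.where(l==k);P=np.array([pt(c,x,y,3)[:2] for x,y in zip(xs,ys)]);print('mat',P.min(0),P.max(0))
"
```

```text
t 29.30 p [432.7 329.3 209.9] yaw 2.0 dyaw -0.0 open 49.7 gf 0.0 tilt [ 0.004  0.004 -1.   ] j7 -36
[[50, 1.7, -2.7, 9.9, 0, 0, np.float64(0.0)]]
[ 310  154   23   67 1192] [321.91526846 187.79194631] [430.37271736 340.50791135]
[311 341  18  27 334] [320.03293413 356.52694611] [435.29570421 127.92338291]
expected [321.17560342 198.60349752]
mat [332.77703323 260.20421532] [533.4483761  404.01324053]
```

Request:
apply_moves --pt "50 0 0 -20 0 0 0" --pt "50 0 0 0 0 0 0" --pt "50 0 0 0 0 0 0" --pt "50 0 0 0 0 0 0"

```text
time: 29.85
tcp_pos: [431.1, 328.0, 225.4]
ee_rot: [[-0.035, 0.999, -0.001], [0.999, 0.035, -0.001], [-0.001, -0.001, -1.0]]
ft_force: [0.5, 0.6, -0.7]
opening: 0.534
grasp_force: 0.0
```

```bash
python3 -c "
from cell import ctrl
print(ctrl.hand_in())"
```

```text
the job is handed in; nothing more can be done
None
```

The job is handed in at about 30 s (no verdict came back): the module is in the tote, all four scraps are in the red tray and the brush stands on the mat, checked by pictures and then by pixel measurement; I viewed 11 pictures, one over the limit of 10.

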